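Load a hose-clamp half into a leaf drill jig and hold it in the corner

ROBOT

A 6-joint arm with a two-finger parallel gripper is mounted at the origin on the work surface. World frame = base frame: x ahead of the robot, y to its left, z up, the work surface at z = 0. Lengths are in mm, angles in rad, forces in N, time in s.
With the tool pointing down it reaches from about 275 to 1000 mm from the base axis. Payload 8.4 kg.
Tool frame: the origin (TCP) lies between the finger pads; the fingertips stand 22 mm ahead of it and the grasp point (between the pads) lies 3 mm ahead of it (r.nose_length is the z of the fingertips in the tool frame, in mm); z points along the fingers, y is the line along which they close (so a half turn about z gives the same grasp; the last joint's range is limited). The gripper opens to 85 mm and grips with 20 to 120 N. Pads are 22 mm wide; open, the fingers measure 114 mm over their backs; the gripper's body (76 mm by 85 mm) begins 54 mm behind the grasp point. The pads swing forward as they close: fully open they stand 13 mm farther back than shut.
Start: joints at [-1.105, 0.353, 1.633, -0, 1.155, -0.002], TCP at [281.826, -557.855, 253.281] pointing down, gripper open.
Joint ranges: [-2.63, 2.63], [-0.92, 2.1], [0.06, 2.66], [-1.3, 4.44], [0, 2.69], [-3.02, 3.02]. Speed limits (rad/s): [2.22, 2.22, 2.79, 3.14, 3.14, 3.14].

INTERFACE

Orientations are given as [roll, pitch, yaw] about the fixed x, y, z axes, in that order (R = Rz(yaw) Ry(pitch) Rx(roll)).
In Python, from rig import r, cams gives the robot as it stands.
- The arm moves only by the shell command python3 -m handwheel 'ROWS' [FORCE]. ROWS is a JSON object whose key "increments" holds a list of rows, 1 to 5 of them, each of 7 numbers: a rotation vector rx, ry, rz in units of 0.25 rad, then dx, dy, dz in units of 5 mm, then the opening from 0.0 (shut) to 1.0 (fully open); each row shifts and turns the commanded pose from where the row before left it, along the tool's axes as they then stand; what a row does not reach is not made up. A row lasts 1/12 s, in which the tool goes at most 41.7 mm and 0.125 rad, less where a joint would pass 70% of its speed; a pose out of reach is approached as far as the arm can. The fingers move at their own pace and stop on an object; FORCE is the grip in N (left out, the last holds). Time passes only in rows, so rows that do not move let the fingers close. It prints the time, the measured TCP pose, the force, the opening and the grip force at its end. Input that does not fit is refused with a message, and nothing moves.
- r.sense(): the state, without advancing time (a new reading comes with each control period).
- cams.grab_frame(name): name is "scene" or "top"; returns the picture (480x640x3 uint8, red, green, blue); there is no depth.
- cams.camera_params(name): a dict with "fx", "fy", "cx", "cy" (pixels), "dist_coeffs" ([k1, k2, p1, p2, k3] as OpenCV has them; the pictures are not rectified), "rvec" (rotation vector, rad) and "tvec" (3), from world to camera coordinates, as OpenCV has them. Camera axes: x right, y down, z forward; pixel columns grow to the right and rows downward; lengths in mm; the calibration is good to about 2 mm. A picture is of the moment at which its call begins. camera_params takes no time and is no camera call.
- r.sign_off(): hands the job in; it is judged then, once.
The state is a dict: "clock": time; "qpos": joint angles; "qvel": joint speeds; "joint_efforts": joint torques, N m; "eef_pos": TCP position; "tcp_rot": TCP orientation; "contact_force": force on the tool from outside, world axes, zero at the start; "wrist_torque": the same for the moment, N m; "opening": opening from 0.0 (shut) to 1.0 (fully open); "grasp_force": force on a finger pad.
Only numpy, scipy, OpenCV 4.12 (cv2) and the standard library are available. Lean on these libraries where they do the work, as an engineer would, in place of code of your own. Each camera call takes 0.05 s, during which the arm holds its last target. There are 200 camera calls.

TASK

Get the larger, undrilled hose-clamp half ready for drilling: lift the drill jig's leaf by its T-handle and swing it right over until it rests back on its stop, then lay the clamp half on the jig's rest rails, saddle up, its long side along the pair of back stops. Push it into the corner and press it firmly against the back stops and the end stop together, square and flat on the rails, and finish like that: the program ends with the gripper still holding the part and still pressing it on both. Leave the small drilled half, the ferrule and the brush where they are.

Things in the scene. Friction and masses are not known exactly. Their poses are not given: they have to be found in the camera images.
- jig: leaf drill jig bolted to the bench, cannot move: dark steel base plate, top 28 mm above the bench, spanning jig x -95..95, y -85..120 mm. Origin: on the bench under the middle of the nest (where a seated part's centre comes); z up, x along the nest, y from the T-handle side to the hinge side. Hinge lugs at |x| 63..77, y 67..89 mm, up to 92 mm high
- back_stop: pair of bright steel stop blocks on the jig; same origin and axes as the jig. Faces look to jig -y, at y = +24 mm; blocks 14 mm wide centred at x = -34 and +34 mm (54 mm gap between, a finger passes), 16 mm deep, tops 52 mm above the bench (18 mm above the rails). A seated 50 mm wide part has its centre at jig y = -1 mm. Rigid
- end_stop: bright steel stop block on the jig; same origin and axes as the jig. Its face looks to jig -x, at x = +48 mm; 22 mm wide, centred at y = 0, top 52 mm above the bench. A seated 96 mm long part has its centre at jig x = 0. Rigid
- leaf (a joint): angle of the jig's leaf (rad): 0 = closed, level over the nest; grows as the handle is lifted and swung over towards jig +y; 1.92 (110 degrees) = leaning back on its stop, where it stays by its own weight. Plain hinge: let go before upright it falls shut. Starts closed. Aluminium plate 118 (x) x 138 x 8 mm, two steel drill bushes on top, 450 g
- leaf_hinge (a point): middle of the leaf's hinge axis, at jig (0, 78, 81) mm; the axis runs along jig x and the point has the jig's axes
- clamp_half: part to load: the larger hose-clamp half, bare aluminium block 96 (x) x 50 (y) x 38 (z) mm, 0.3 to 0.6 kg, on the bench, a half-round saddle 30 mm wide, 15 mm deep running along y across the middle of its top; solid up to 23 mm there; only punch marks for bolt holes. Origin: centre of its underside, z up, x along its length. Either end may face the end stop
- small_half: bystander: smaller, already drilled clamp half, aluminium, 70 x 40 x 30 mm, two 9 mm bolt holes, loose on the bench, not to be used; origin under its centre, x along its length. It and the larger one may lie in either of two places
- ferrule: bystander: round turned aluminium hose ferrule, 60 mm diameter, 60 mm high, standing loose on the bench; origin under its centre
- brush: bystander: chip brush about 200 mm long, lying loose on the bench; origin near its middle, x along it
- nest (a point): middle of the nest at rest-rail height: jig (0, 0, 34) mm, jig axes. Two bright steel rest rails along y (12 mm wide, at x = -30 and +30, y -55..30 mm) carry the part, so its underside seats 34 mm above the bench. Two pillars 12 mm thick at x -52 and +52, y -62 mm, 77 mm high, carry the closed leaf
- leaf_rest (a point): the open leaf's stop, at jig (0, 94, 113) mm: two posts with rubber bumpers at x -40 and +40, y 93..120, up to 116 mm high, on which the open leaf leans back
- leaf_handle (a point): centre of the black T-handle at the free edge of the leaf: a cross-bar 18 mm thick, 40 mm long along jig x, on a 10 mm stem 37 mm long; 191 mm from the hinge axis; closed it is at jig (0, -113, 81) mm. Pinched by its two flat ends, along jig x, it can turn in the grip while the leaf swings. The point turns with the leaf

How it is judged (in metres and radians):
On the way:
1. the leaf is swung over and rests on its stop (value of joint leaf above 1.86 rad), for 0.2 s.
At the end, for the whole second after the job is handed in: Leaf on its stop (over 1.86 rad); larger clamp half flat on the rails (2.5 mm, 2 deg), square within 2 deg, centre within 4 mm of its seat, pressed on the back stops and on the end stop with over 3 N each, fingers bearing on it with over 3 N, all through the last second (value of joint leaf above 1.86 rad and x of clamp_half in the frame of jig between -0.004 and 0.004 m and y of clamp_half in the frame of jig between -0.005 and 0.003 m and z of clamp_half in the frame of jig between 0.0315 and 0.0365 m and angle between the x axis of clamp_half and the x axis of jig, either way round below 0.035 rad and angle between clamp_half's own z axis and vertical below 0.035 rad and contact force between clamp_half and back_stop above 3 N and contact force between clamp_half and end_stop above 3 N and contact force between the fingers and clamp_half above 3 N); the arm keeps its last pose, push and grip.
It fails at once if the small drilled clamp half is shoved more than 30 mm from its place (distance of small_half from where it was at the start of the episode above 0.03 m).
It fails at once if the ferrule is shoved more than 30 mm from its place (distance of ferrule from where it was at the start of the episode above 0.03 m).
It fails at once if the brush is shoved more than 30 mm from its place (distance of brush from where it was at the start of the episode above 0.03 m).
It also fails if it takes over 61 s, if anything falls off the work surface, if the arm or the gripper's body presses on something with over 40 N, if the wrist force passes 120 N, or if a joint passes its speed limit or range.

## Working session

There is one attempt and no reset: what is moved stays moved. The work goes in short steps, Python scripts to look and compute and a shell command to move; the robot and the scene stay as the last step left them, time stands still between calls to the robot, and variables do not carry over. Pictures are saved under pics/ and viewed, at most 13 in all, crops included, and the job is handed in when it is done.

```bash
mkdir -p pics; ls; python3 - <<'E'
from rig import r,cams
import cv2
for n in("scene","top"):
    print(n,cams.camera_params(n))
    cv2.imwrite(f"pics/{n}0.png",cams.grab_frame(n)[:,:,::-1])
print(r.sense(), r.nose_length)
E
```

```text
pics
scene {'fx': 462.9774498682017, 'fy': 462.9774498682017, 'cx': 321.2643188904984, 'cy': 241.75588006449703, 'dist_coeffs': array([-0.11668326,  0.        ,  0.        ,  0.        ,  0.        ]), 'rvec': array([ 1.63390355,  1.88764232, -0.83523103]), 'tvec': array([  61.77972619, -329.66692447, 1417.51713401])}
top {'fx': 446.46868937682694, 'fy': 446.46868937682694, 'cx': 317.9573670347223, 'cy': 238.76411801243373, 'dist_coeffs': array([-0.10808581,  0.        ,  0.        ,  0.        ,  0.        ]), 'rvec': array([ 2.17727062, -2.1869036 ,  0.05329705]), 'tvec': array([  37.64027097,  575.67163195, 1065.42475477])}
{'clock': 0.1, 'qpos': array([-1.10540306e+00,  3.53602128e-01,  1.63408281e+00,  3.55176659e-05,
        1.15521546e+00, -2.38718938e-03]), 'qvel': array([ 0.00177326, -0.00079312, -0.00136179, -0.00092032,  0.00140472,
       -0.00083476]), 'joint_efforts': array([ 3.82400758e-04, -6.06357908e+01, -3.42819285e+01, -2.38499541e-05,
        3.93212627e-03, -1.30159435e-05]), 'eef_pos': array([ 281.64477234, -557.47416519,  252.61236993]), 'tcp_rot': array([-3.14028500e+00, -3.55974169e-05,  4.67766068e-01]), 'contact_force': array([0.5849728 , 0.74327623, 0.42776042]), 'wrist_torque': array([0.00916099, 0.02484462, 0.02769841]), 'grasp_force': 0.0, 'opening': 0.9963522183449501} 22.0
```

View pics/scene0.png

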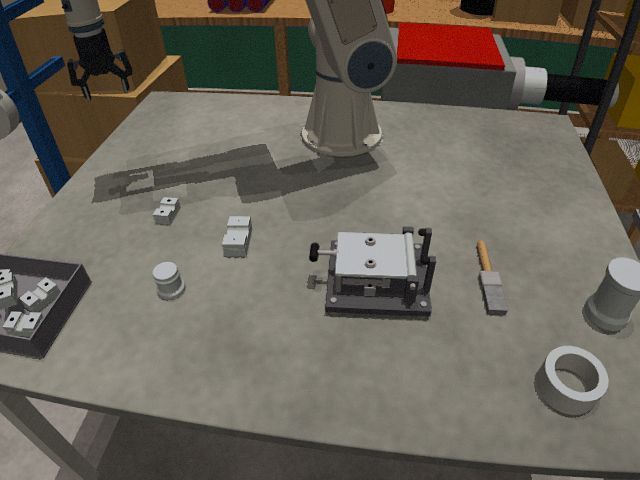

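View pics/top0.png

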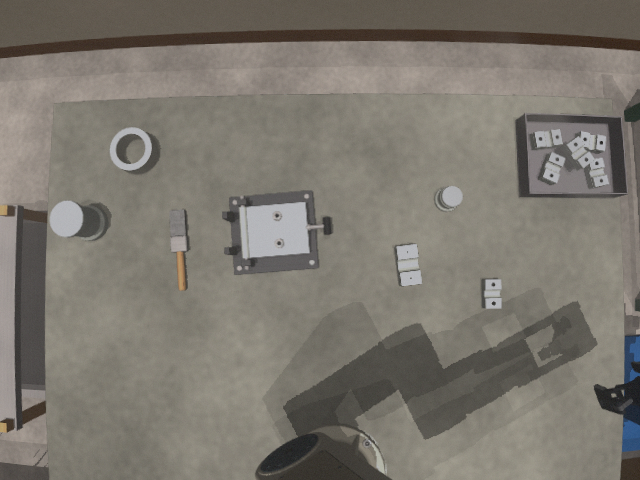

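The larger half (top view (409,264), scene (237,236)) lies nearer the jig. The small drilled half is at top (492,293). The jig's base spans top (232..318, 192..275), with its handle toward image right at (328,226). I'll zoom in for exact corners.

```bash
python3 - <<'E'
import cv2,numpy as np
t=cv2.imread("pics/top0.png");s=cv2.imread("pics/scene0.png")
def crop(im,x,y,w,h,k,step=10):
    c=cv2.resize(im[y:y+h,x:x+w],None,fx=k,fy=k,interpolation=cv2.INTER_CUBIC)
    for i in range(0,w,step):
        cv2.line(c,(i*k,0),(i*k,4),(0,0,255),1)
        if i%20==0: cv2.putText(c,str(x+i),(i*k,14),0,.35,(0,0,255),1)
    for j in range(0,h,step):
        cv2.line(c,(0,j*k),(4,j*k),(0,0,255),1)
        if j%20==0: cv2.putText(c,str(y+j),(5,j*k+4),0,.35,(0,0,255),1)
    return c
cv2.imwrite("pics/jigtop.png",crop(t,220,180,120,100,6))
a=crop(t,380,230,65,70,6);b=crop(s,210,205,65,70,6)
cv2.imwrite("pics/clamp.png",np.hstack([a,b]))
cv2.imwrite("pics/jigscene.png",crop(s,300,220,140,100,5))
E
```

```text
(no output)
```

View pics/jigtop.png

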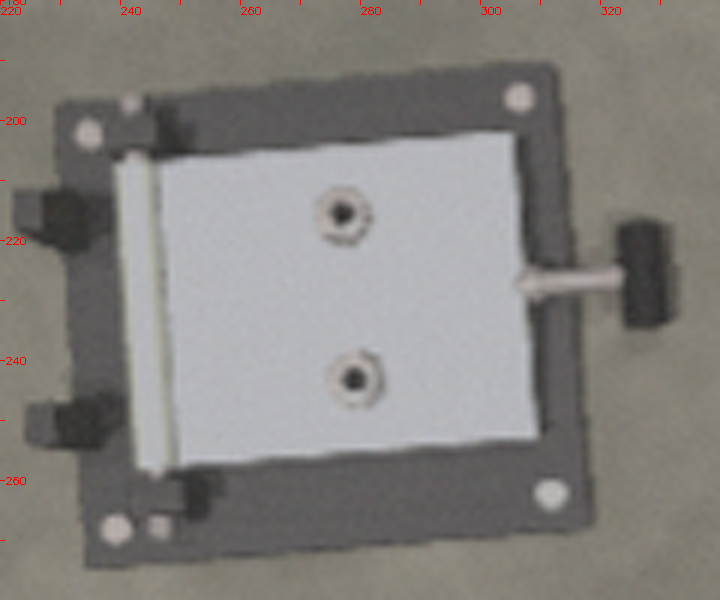

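View pics/clamp.png

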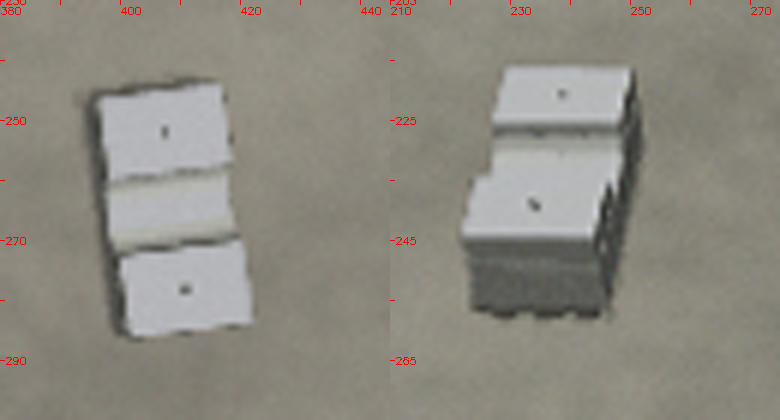

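View pics/jigscene.png

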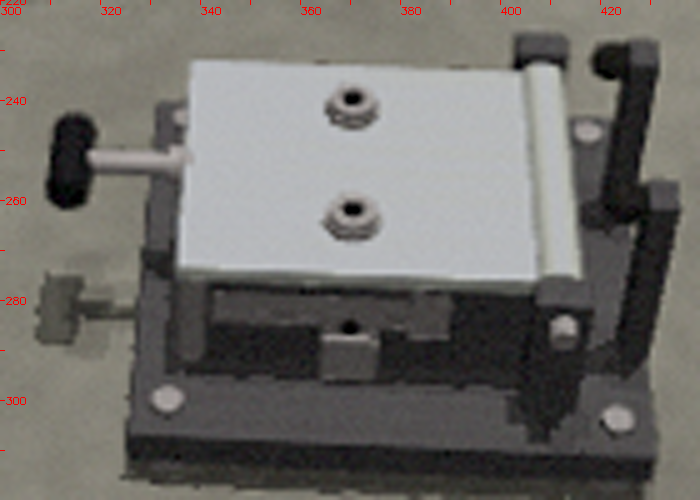

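```bash
cat > v.py <<'E'
from rig import r,cams
import cv2,numpy as np
from scipy.optimize import least_squares
from scipy.spatial.transform import Rotation as R
P={n:cams.camera_params(n) for n in("scene","top")}
def proj(n,X):
    p=P[n];K=np.array([[p["fx"],0,p["cx"]],[0,p["fy"],p["cy"]],[0,0,1.]])
    return cv2.projectPoints(np.atleast_2d(np.float64(X)),p["rvec"],p["tvec"],K,p["dist_coeffs"])[0][:,0]
def W(p,L):  # p=x,y,yaw,z
    c,s=np.cos(p[2]),np.sin(p[2]);L=np.atleast_2d(np.float64(L))
    return np.c_[p[0]+c*L[:,0]-s*L[:,1],p[1]+s*L[:,0]+c*L[:,1],p[3]+L[:,2]]
def fit(obs,p0):
    f=lambda p:np.concatenate([(proj(n,W(p,l))[0]-uv) for n,l,uv in obs])
    q=least_squares(f,p0,x_scale=[100,100,.1,10]);return q.x,np.round(q.fun,1)
def tri(**uv):
    f=lambda X:np.concatenate([proj(n,X)[0]-u for n,u in uv.items()])
    q=least_squares(f,[600,0,50]);return q.x,q.fun
E
python3 - <<'E'
from v import *
j=[("top",(95,120,0),(229.5,197.2)),("top",(95,-85,0),(312.2,190.5)),("top",(-95,-85,0),(319,267.2)),("top",(-95,120,0),(234.5,274.7)),
("scene",(95,-85,0),(326,306.6)),("scene",(95,120,0),(431,309.6))]
print("jig",fit(j,[600,0,0,28]))
print("handle",tri(top=(327.7,225.8),scene=(314.4,252.2)))
c=[("top",(48,25,0),(396.2,246.3)),("top",(48,-25,0),(416.7,243.8)),("top",(-48,-25,0),(422,283.7)),("top",(-48,25,0),(401.3,286.2)),
("scene",(48,-25,0),(222,244.5)),("scene",(48,25,0),(244,244.5)),("scene",(-48,-25,0),(229.2,216.3)),("scene",(-48,25,0),(250,216.3))]
print("clamp",fit(c,[500,-200,0,38]))
print("ferr",tri(top=(450.5,195),scene=(166,270)),"small",tri(top=(492,293),scene=(166,207)))
E
```

```text
jig (array([5.92615864e+02, 1.26262863e+02, 8.91152534e-02, 2.91545596e+01]), array([-1.6,  0.5, -0.7, -0.9, -0.2,  0.6, -0.4,  0.9, -2. ,  0.1, -0.4,
        0.6]))
handle (array([600.98880792,  14.8865036 ,  80.65297727]), array([-1.36872302,  0.25144649, -1.21797393,  0.01873336]))
clamp (array([ 5.10574026e+02, -1.80076015e+02,  1.23131398e-01,  3.80831175e+01]), array([-0.9,  0.2, -0.8,  0.1, -0.6,  0.1, -0.6,  0.4, -1.1, -0.1, -0.7,
        0. , -0.6, -0. , -0.4, -0. ]))
ferr (array([ 674.28625202, -276.9259842 ,   63.45891001]), array([-0.59570651,  0.21622827, -0.54148231, -0.05259828])) small (array([ 441.39253396, -383.75337477,   29.63316684]), array([-0.49953331,  0.17555968, -0.5374097 , -0.06113303]))
```

The fits agree: jig at (592.6, 126.3) with yaw 0.089 and base top at about 29 mm, handle at (601.5, 14.5, 81), clamp half at (510.6, −180.1) with yaw 0.123 and top at 38 mm. First move: rotate the tool so y lies along jig x, then go over the handle.

Careful with the scale: shifts go in units of 5 mm and turns go in units of 0.25 rad. That gives: -0.119 rad is -0.476.

```bash
cat >> v.py <<'E'
def delta(target):
    s=r.sense();M=R.from_euler("xyz",s["tcp_rot"])
    print("tool-frame d",np.round(M.inv().apply(np.array(target)-s["eef_pos"]),1),"yaw",s["tcp_rot"].round(4),"F",s["contact_force"].round(1),"t",s["clock"])
E
python3 -m handwheel '{"increments": [[0,0,-0.476,0,0,0,1],[0,0,-0.476,0,0,0,1],[0,0,-0.476,0,0,0,1],[0,0,-0.476,0,0,0,1],[0,0,-0.476,0,0,0,1]]}' 40
python3 -m handwheel '{"increments": [[0,0,-0.476,0,0,0,1],[0,0,-0.476,0,0,0,1],[0,0,-0.476,0,0,0,1],[0,0,-0.476,0,0,0,1],[0,0,-0.476,0,0,0,1]]}'
python3 -c "
from v import *
delta((601.8,14.3,252))"
```

```text
clock: 0.52
eef_pos: [281.7, -557.6, 252.8]
tcp_rot: [-3.141, -0.0, 1.069]
contact_force: [0.1, 0.3, 0.4]
opening: 0.998
grasp_force: 0.0
clock: 0.93
eef_pos: [281.7, -557.6, 252.8]
tcp_rot: [-3.141, -0.001, 1.664]
contact_force: [-0.7, 0.5, -0.1]
opening: 0.998
grasp_force: 0.0
tool-frame d [539.8 371.8   1.1] yaw [-3.1413e+00 -8.0000e-04  1.6637e+00] F [-0.7  0.5 -0.1] t 0.9333
```

```bash
for i in 1; do :; done
python3 -m handwheel '{"increments": [[0,0,0,5.4,3.72,0,1],[0,0,0,5.4,3.72,0,1],[0,0,0,5.4,3.72,0,1],[0,0,0,5.4,3.72,0,1],[0,0,0,5.4,3.72,0,1]]}' | sed -n 2p
python3 -m handwheel '{"increments": [[0,0,0,5.4,3.72,0,1],[0,0,0,5.4,3.72,0,1],[0,0,0,5.4,3.72,0,1],[0,0,0,5.4,3.72,0,1],[0,0,0,5.4,3.72,0,1]]}' | sed -n 2p
python3 -m handwheel '{"increments": [[0,0,0,5.4,3.72,0,1],[0,0,0,5.4,3.72,0,1],[0,0,0,5.4,3.72,0,1],[0,0,0,5.4,3.72,0,1],[0,0,0,5.4,3.72,0,1]]}' | sed -n 2p
python3 -m handwheel '{"increments": [[0,0,0,5.4,3.72,0,1],[0,0,0,5.4,3.72,0,1],[0,0,0,5.4,3.72,0,1],[0,0,0,5.4,3.72,0,1],[0,0,0,0,0,0,1]]}'
python3 -c "
from v import *
delta((601.8,14.3,82))"
```

```text
eef_pos: [363.0, -413.8, 252.9]
eef_pos: [444.0, -271.1, 253.1]
eef_pos: [524.9, -128.6, 253.1]
clock: 2.6
eef_pos: [591.5, -11.7, 253.0]
tcp_rot: [3.14, -0.002, 1.661]
contact_force: [0.1, 0.0, 0.0]
opening: 1.0
grasp_force: 0.0
tool-frame d [ 24.7  12.3 171.1] yaw [ 3.1402e+00 -1.6000e-03  1.6605e+00] F [0.1 0.  0. ] t 2.6
```

```bash

python3 -m handwheel '{"increments": [[0,0,0,4.94,2.46,4,1],[0,0,0,0,0,6,1],[0,0,0,0,0,6,1],[0,0,0,0,0,6,1],[0,0,0,0,0,6,1]]}' | sed -n 2p
python3 -m handwheel '{"increments": [[0,0,0,0,0,4,1],[0,0,0,0,0,2.2,1],[0,0,0,0,0,0,1],[0,0,0,0,0,0,1],[0,0,0,0,0,0,1]]}'
python3 -c "
from v import *
delta((601.8,14.3,82))
cv2.imwrite('pics/h1.png',np.hstack([cv2.resize(cams.grab_frame(n)[b:b+100,a:a+120,::-1],None,fx=3.3,fy=3.3) for n,a,b in(('scene',270,190),('top',260,180))]))"
```

```text
eef_pos: [599.0, 9.5, 111.8]
clock: 3.43
eef_pos: [600.4, 9.5, 83.6]
tcp_rot: [3.14, 0.0, 1.658]
contact_force: [0.9, 0.2, 0.3]
opening: 1.0
grasp_force: 0.0
tool-frame d [4.7 1.8 1.6] yaw [3.1396e+00 2.0000e-04 1.6577e+00] F [0.9 0.2 0.3] t 3.4333
```

View pics/h1.png

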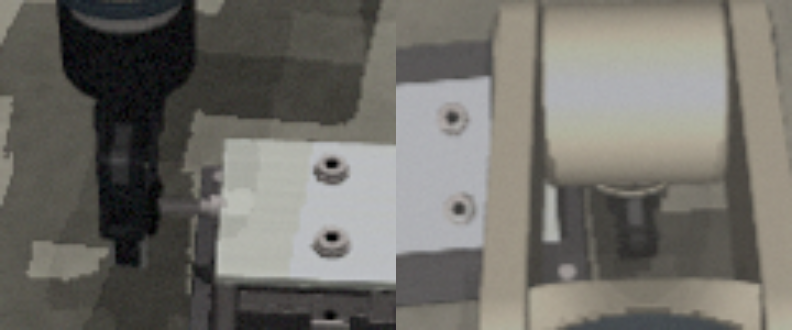

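The scene view shows the fingers straddling the handle; the stem emerges at crop (165–215, 205). I'll correct the last few mm and close.

```bash

python3 -m handwheel '{"increments": [[0,0,0,0.94,0.36,0.6,1],[0,0,0,0,0,0,1],[0,0,0,0,0,0,0],[0,0,0,0,0,0,0],[0,0,0,0,0,0,0]]}' 40| sed -n 2p
python3 -m handwheel '{"increments": [[0,0,0,0,0,0,0],[0,0,0,0,0,0,0],[0,0,0,0,0,0,0],[0,0,0,0,0,0,0],[0,0,0,0,0,0,0]]}'
python3 -m handwheel '{"increments": [[0,0,0,0,0,0,0],[0,0,0,0,0,0,0],[0,0,0,0,0,0,0]]}'

```

```text
eef_pos: [600.8, 14.5, 79.4]
clock: 4.37
eef_pos: [602.4, 14.5, 79.9]
tcp_rot: [3.138, 0.0, 1.658]
contact_force: [5.1, 0.9, 1.9]
opening: 0.458
grasp_force: 43.1
clock: 4.62
eef_pos: [602.4, 14.5, 79.9]
tcp_rot: [3.138, 0.0, 1.658]
contact_force: [5.8, 1.5, 1.7]
opening: 0.463
grasp_force: 43.1
```

```bash
python3 -c "
import numpy as np
t=np.arange(17)*.12
for a,b in zip(t,t[1:]): print(round(b,2),round(191*(np.cos(a)-np.cos(b)),1),round(-191*(np.sin(b)-np.sin(a)),1))"
```

```text
0.12 1.4 -22.9
0.24 4.1 -22.5
0.36 6.8 -21.9
0.48 9.3 -20.9
0.6 11.8 -19.6
0.72 14.0 -18.1
0.84 16.1 -16.3
0.96 17.9 -14.2
1.08 19.5 -12.0
1.2 20.8 -9.6
1.32 21.8 -7.0
1.44 22.5 -4.3
1.56 22.8 -1.6
1.68 22.9 1.1
1.8 22.6 3.9
1.92 22.0 6.5
```

```bash

python3 -m handwheel '{"increments": [[0,0,0,0.28,0,-4.58,0],[0,0,0,0.82,0,-4.5,0],[0,0,0,1.36,0,-4.38,0],[0,0,0,0,0,0,0]]}'
python3 -c "
from v import *
a=.36;p=W([592.6,126.3,.089,0],[0,78-191*np.cos(a),81+191*np.sin(a)+0])[0];print(p);delta(p)"
```

```text
clock: 4.95
eef_pos: [601.4, 27.4, 150.2]
tcp_rot: [3.137, 0.0, 1.658]
contact_force: [4.5, -2.1, -0.9]
opening: 0.458
grasp_force: 43.1
[601.55547645  25.94248864 148.28437856]
tool-frame d [-1.5  0.   1.9] yaw [3.1372 0.     1.658 ] F [ 4.5 -2.1 -0.9] t 4.95
```

Tracking well, with low forces. Continuing the arc.

```bash

python3 -m handwheel '{"increments": [[0,0,0,1.86,0,-4.18,0],[0,0,0,2.36,0,-3.92,0],[0,0,0,2.8,0,-3.62,0],[0,0,0,3.22,0,-3.26,0],[0,0,0,0,0,0,0]]}'
python3 -m handwheel '{"increments": [[0,0,0,3.58,0,-2.84,0],[0,0,0,3.9,0,-2.4,0],[0,0,0,4.16,0,-1.92,0],[0,0,0,0,0,0,0]]}'
python3 -c "
from v import *
a=1.2;p=W([592.6,126.3,.089,0],[0,78-191*np.cos(a),81+191*np.sin(a)])[0];print(p);delta(p)"
```

```text
clock: 5.37
eef_pos: [597.3, 79.3, 224.3]
tcp_rot: [3.136, 0.0, 1.659]
contact_force: [7.7, -4.6, 2.2]
opening: 0.462
grasp_force: 43.3
clock: 5.7
eef_pos: [592.8, 137.6, 259.2]
tcp_rot: [3.135, -0.0, 1.659]
contact_force: [8.5, -4.7, 7.3]
opening: 0.463
grasp_force: 44.4
[591.8187518  135.05488038 259.01946542]
tool-frame d [-2.4 -1.2  0.2] yaw [ 3.1349e+00 -2.0000e-04  1.6591e+00] F [ 8.5 -4.7  7.3] t 5.7
```

```bash

python3 -m handwheel '{"increments": [[0,0,0,4.36,-0.1,-1.4,0],[0,0,0,4.5,-0.1,-0.86,0],[0,0,0,4.56,-0.1,-0.32,0],[0,0,0,4.58,0,0.22,0],[0,0,0,0,0,0,0]]}'
python3 -m handwheel '{"increments": [[0,0,0,4.52,0,0.78,0],[0,0,0,3.6,0,1.1,0],[0,0,0,0,0,0,0],[0,0,0,0,0,0,0]]}'
python3 -c "
from v import *
a=1.91;p=W([592.6,126.3,.089,0],[0,78-191*np.cos(a),81+191*np.sin(a)])[0];print(p);delta(p)"
```

```text
clock: 6.12
eef_pos: [585.7, 228.5, 270.6]
tcp_rot: [3.13, -0.002, 1.66]
contact_force: [18.0, 1.0, 8.3]
opening: 0.462
grasp_force: 45.4
clock: 6.45
eef_pos: [582.7, 267.4, 261.6]
tcp_rot: [3.129, -0.002, 1.659]
contact_force: [18.3, 3.2, 9.0]
opening: 0.46
grasp_force: 46.8
[580.01844168 267.29237372 261.11680688]
tool-frame d [ 0.1 -2.7  0.4] yaw [ 3.1291e+00 -2.5000e-03  1.6590e+00] F [18.3  3.2  9. ] t 6.45
```

```bash

python3 -m handwheel '{"increments": [[0,0,0,0.5,-0.4,0.2,0],[0,0,0,0,0,0,0],[0,0,0,0,0,0,0.85],[0,0,0,0,0,0,0.85],[0,0,0,0,0,0,0.85]]}'
python3 -m handwheel '{"increments": [[0,0,0,0,0,0,0.85],[0,0,0,0,0,0,0.85],[0,0,0,0,0,-3,0.85],[0,0,0,0,0,-6,1],[0,0,0,0,0,-6,1]]}'
python3 -c "
from v import *
delta((510.6,-180.1,200))
cv2.imwrite('pics/leaf.png',cv2.resize(cams.grab_frame('scene')[120:360,200:500,::-1],None,fx=2,fy=2))"
```

```text
clock: 6.87
eef_pos: [574.2, 267.0, 257.1]
tcp_rot: [-3.138, 0.001, 1.658]
contact_force: [0.1, -0.1, 0.4]
opening: 0.843
grasp_force: 0.0
clock: 7.28
eef_pos: [574.2, 267.5, 333.0]
tcp_rot: [-3.138, 0.001, 1.658]
contact_force: [0.7, 0.4, 0.3]
opening: 1.003
grasp_force: 0.0
tool-frame d [-440.2 -101.8  133.9] yaw [-3.138e+00  1.300e-03  1.658e+00] F [0.7 0.4 0.3] t 7.2833
```

View pics/leaf.png

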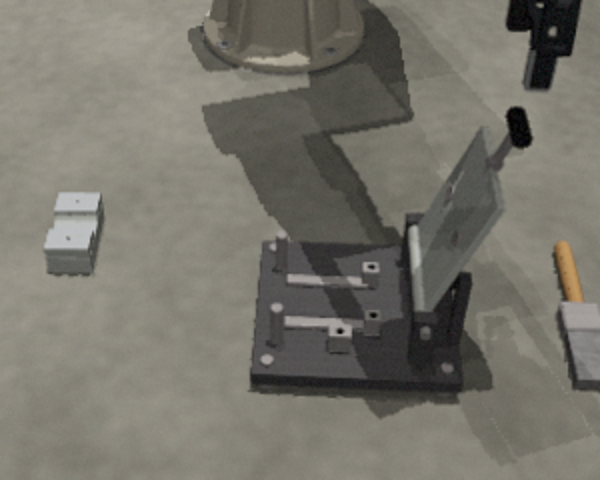

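The leaf leans on its stop, with the handle at crop (518,127) free of the gripper. The nest rails, the back stops at (370,268) and (373,315) and the end stop at (340,332) are clear. Now to the clamp half.

```bash

python3 -m handwheel '{"increments": [[0,0,0,-5.86,-1.36,0,1],[0,0,0,-5.86,-1.36,0,1],[0,0,0,-5.86,-1.36,0,1],[0,0,0,-5.86,-1.36,0,1],[0,0,0,-5.86,-1.36,0,1]]}' | sed -n 2p
python3 -m handwheel '{"increments": [[0,0,0,-5.86,-1.36,2,1],[0,0,0,-5.86,-1.36,2,1],[0,0,0,-5.86,-1.36,2,1],[0,0,0,-5.86,-1.36,2,1],[0,0,0,-5.86,-1.36,2,1]]}' | sed -n 2p
python3 -m handwheel '{"increments": [[0,0,0,-5.86,-1.36,2,1],[0,0,0,-5.86,-1.36,2,1],[0,0,0,-5.86,-1.36,2,1],[0,0,0,-5.86,-1.36,2,1],[0,0,0,-5.86,-1.36,2,1]]}' | sed -n 2p
python3 -m handwheel '{"increments": [[0,0,0.472,0,0,0,1],[0,0,0.472,0,0,0,1],[0,0,0.472,0,0,0,1],[0,0,0.472,0,0,0,1],[0,0,0.472,0,0,0,1]]}' | sed -n 2p
python3 -m handwheel '{"increments": [[0,0,0.472,0,0,0,1],[0,0,0.472,0,0,0,1],[0,0,0.472,0,0,0,1],[0,0,0.472,0,0,0,1],[0,0,0.472,0,0,0,1]]}' | sed -n 2p
python3 -m handwheel '{"increments": [[0,0,0.472,0,0,0,1],[0,0,0.472,0,0,0,1],[0,0,0.476,0,0,0,1],[0,0,0,0,0,0,1]]}'
python3 -c "
from v import *
delta((510.6,-180.1,100))"
```

```text
eef_pos: [553.3, 117.8, 333.3]
eef_pos: [532.1, -31.1, 283.0]
eef_pos: [511.0, -180.0, 233.0]
eef_pos: [511.3, -178.7, 233.3]
eef_pos: [511.4, -178.6, 233.4]
clock: 9.75
eef_pos: [511.4, -178.6, 233.4]
tcp_rot: [-3.141, 0.0, 0.118]
contact_force: [0.5, 0.4, -0.6]
opening: 0.999
grasp_force: 0.0
tool-frame d [ -1.    1.4 133.4] yaw [-3.1413e+00  5.0000e-04  1.1750e-01] F [ 0.5  0.4 -0.6] t 9.75
```

```bash

python3 -m handwheel '{"increments": [[0,0,-0.022,-0.2,0.28,6,1],[0,0,0,0,0,6,1],[0,0,0,0,0,6,1],[0,0,0,0,0,6,1],[0,0,0,0,0,6,1]]}' | sed -n 2p
python3 -m handwheel '{"increments": [[0,0,0,0,0,4,1],[0,0,0,0,0,3,1],[0,0,0,0,0,2.4,1],[0,0,0,0,0,1.6,1],[0,0,0,0,0,0,1]]}'
python3 -c "
from v import *
delta((510.6,-180.1,25))"
```

```text
eef_pos: [510.7, -180.2, 82.4]
clock: 10.58
eef_pos: [510.2, -179.9, 27.4]
tcp_rot: [-3.141, 0.002, 0.13]
contact_force: [-0.4, 0.6, 0.2]
opening: 1.004
grasp_force: 0.0
tool-frame d [0.4 0.2 2.4] yaw [-3.1406e+00  1.9000e-03  1.3010e-01] F [-0.4  0.6  0.2] t 10.5833
```

```bash

python3 -m handwheel '{"increments": [[0,0,0.028,0.08,0,0.6,1],[0,0,0,0,0,0,0.3],[0,0,0,0,0,0,0.3],[0,0,0,0,0,0,0.3],[0,0,0,0,0,0,0.3]]}' 90| sed -n 2p
python3 -m handwheel '{"increments": [[0,0,0,0,0,0,0],[0,0,0,0,0,0,0],[0,0,0,0,0,0,0],[0,0,0,0,0,0,0],[0,0,0,0,0,0,0]]}'
python3 -m handwheel '{"increments": [[0,0,0,0,0,-4,0],[0,0,0,0,0,-5,0],[0,0,0,0,0,-5,0],[0,0,0,0,0,-5,0],[0,0,0,0,0,0,0]]}'
python3 -c "
from v import *
delta(W([592.6,126.3,.089,0],[-8,-9,120])[0])
s=cams.grab_frame('scene')[...,::-1];t=cams.grab_frame('top')[...,::-1]
cv2.imwrite('pics/held_s.png',s);cv2.imwrite('pics/held_t.png',t)
cv2.imwrite('pics/held.png',np.hstack([cv2.resize(s[140:280,180:440],None,fx=2.1,fy=2.1)[:290],]))"
```

```text
eef_pos: [511.9, -180.4, 26.9]
clock: 11.42
eef_pos: [511.9, -180.4, 26.9]
tcp_rot: [3.141, -0.001, 0.122]
contact_force: [-1.8, 0.7, 8.8]
opening: 0.561
grasp_force: 93.6
clock: 11.83
eef_pos: [513.7, -181.1, 125.2]
tcp_rot: [3.139, -0.006, 0.121]
contact_force: [2.1, 0.0, -3.2]
opening: 0.561
grasp_force: 95.6
tool-frame d [ 107.2 -286.8    5. ] yaw [ 3.1385 -0.0062  0.1215] F [ 2.1  0.  -3.2] t 11.8333
```

View pics/held.png

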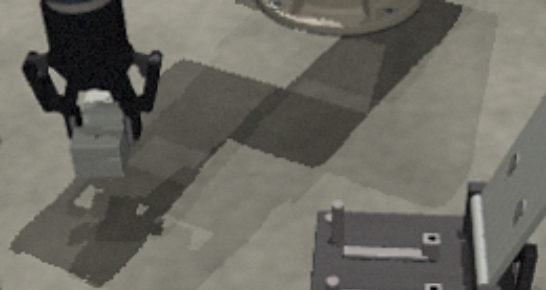

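Part is held with its saddle toward the gripper (scene crop (100,130)), lifted clear. Moving over the nest.

```bash

python3 -m handwheel '{"increments": [[0,0,0,1.78,-4.78,0,0],[0,0,0,1.78,-4.78,0,0],[0,0,0,1.78,-4.78,0,0],[0,0,0,1.78,-4.78,0,0],[0,0,0,1.78,-4.78,0,0]]}' | sed -n 2p
python3 -m handwheel '{"increments": [[0,0,0,1.78,-4.78,0,0],[0,0,0,1.78,-4.78,0,0],[0,0,0,1.78,-4.78,0,0],[0,0,0,1.78,-4.78,0,0],[0,0,0,1.78,-4.78,0,0]]}' | sed -n 2p
python3 -m handwheel '{"increments": [[0,0,0.128,1.78,-4.78,0,0],[0,0,0,1.78,-4.78,0,0],[0,0,0,0,0,0,0],[0,0,0,0,0,0,0]]}'
python3 -c "
from v import *
delta(W([592.6,126.3,.089,0],[-7,-9,75])[0])
s=cams.grab_frame('scene')[...,::-1];t=cams.grab_frame('top')[...,::-1]
cv2.imwrite('pics/over_s.png',s);cv2.imwrite('pics/over_t.png',t)
cv2.imwrite('pics/over.png',np.hstack([cv2.resize(s[170:320,300:440],None,fx=4,fy=4)]))"
```

```text
eef_pos: [539.8, -55.0, 118.7]
eef_pos: [569.5, 68.9, 118.5]
clock: 13.1
eef_pos: [582.4, 118.2, 118.7]
tcp_rot: [3.141, 0.003, 0.092]
contact_force: [0.1, -0.8, -4.0]
opening: 0.562
grasp_force: 95.5
tool-frame d [ 4.   1.8 43.7] yaw [3.1413e+00 2.8000e-03 9.1700e-02] F [ 0.1 -0.8 -4. ] t 13.1
```

View pics/over.png

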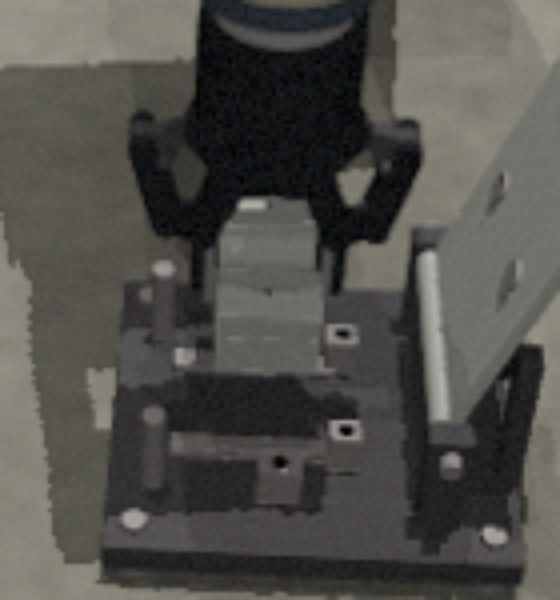

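```bash
python3 - <<'E'
from v import *
s=cv2.imread('pics/over_s.png')
L=[(sx*48,sy*25,z) for sx,sy,z in[(1,1,38),(1,-1,38),(1,-1,0),(1,1,0),(-1,1,38),(-1,-1,38)]]+[(33,0,38),(15,25,38),(15,-25,38)]
e=r.sense()["eef_pos"]
o=[e[0]-1.3,e[1],.0917,e[2]-26.5]
k=5;c=cv2.resize(s[200:290,320:420],None,fx=k,fy=k,interpolation=cv2.INTER_CUBIC)
c=cv2.convertScaleAbs(c,alpha=1.8)
cl=c.copy()
for q in proj("scene",W(o,L)):
    cv2.circle(c,tuple(int(v) for v in ((q-[320,200])*k)),3,(0,0,255),-1)
cv2.imwrite("pics/ov2.png",cv2.resize(np.hstack([cl[:,:400],c[:,:400]]),None,fx=1,fy=1))
E
```

```text
(no output)
```

View pics/ov2.png

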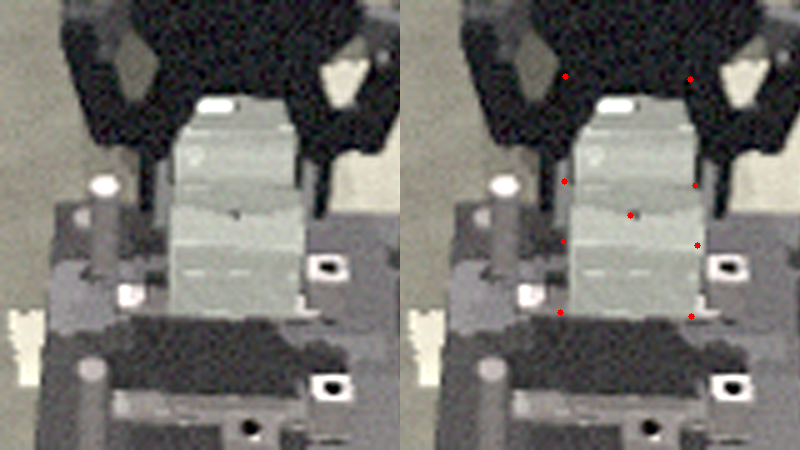

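The projected model matches the held part, level with its underside about 26.5 mm under the TCP. Descending.

```bash

python3 -m handwheel '{"increments": [[0,0,0.0108,0.8,0.36,2.4,0],[0,0,0,0,0,3,0],[0,0,0,0,0,3,0],[0,0,0,0,0,1.2,0],[0,0,0,0,0,0,0]]}'| sed -n 2,4p
python3 -m handwheel '{"increments": [[0,0,0,0,0,0.6,0],[0,0,0,0,0,0.4,0],[0,0,0,0,0,0,0]]}'
python3 -m handwheel '{"increments": [[0,0,0,0,0,0.4,0],[0,0,0,0,0,0,0]]}'
python3 -c "
from v import *
delta(W([592.6,126.3,.089,0],[1.3,-1,60.5])[0])"
```

```text
eef_pos: [586.1, 114.6, 70.3]
tcp_rot: [3.141, 0.004, 0.085]
contact_force: [0.0, -0.0, -3.9]
clock: 13.87
eef_pos: [587.8, 115.6, 67.9]
tcp_rot: [-3.142, -0.001, 0.086]
contact_force: [0.6, 0.5, -3.5]
opening: 0.563
grasp_force: 95.4
clock: 14.03
eef_pos: [587.7, 115.8, 65.9]
tcp_rot: [-3.142, -0.001, 0.087]
contact_force: [-0.3, -0.1, -3.6]
opening: 0.563
grasp_force: 95.4
tool-frame d [ 7.  -9.   5.4] yaw [-3.1415e+00 -5.0000e-04  8.6600e-02] F [-0.3 -0.1 -3.6] t 14.0333
```

```bash

python3 -m handwheel '{"increments": [[0,0,-0.01,0,0,0.4,0],[0,0,0,0,0,0.2,0],[0,0,0,0,0,0,0]]}'|sed -n 2,4p
python3 -m handwheel '{"increments": [[0,0,0,0,0,0.2,0],[0,0,0,0,0,0,0]]}'|sed -n 2,4p
python3 -m handwheel '{"increments": [[0,0,0,0,0,0.2,0],[0,0,0,0,0,0,0]]}'|sed -n 2,4p
python3 -m handwheel '{"increments": [[0,0,0,0,0,0.2,0],[0,0,0,0,0,0,0]]}'|sed -n 2,4p

```

```text
eef_pos: [587.4, 115.8, 62.5]
tcp_rot: [3.142, 0.0, 0.089]
contact_force: [0.1, -0.1, -4.2]
eef_pos: [587.5, 115.8, 61.6]
tcp_rot: [3.142, 0.0, 0.089]
contact_force: [0.2, 0.5, -4.2]
eef_pos: [587.7, 115.8, 61.0]
tcp_rot: [-3.142, -0.0, 0.089]
contact_force: [-1.2, -0.6, -0.3]
eef_pos: [587.7, 115.8, 60.9]
tcp_rot: [3.142, -0.0, 0.089]
contact_force: [-5.0, -0.1, 12.0]
```

Seated on the rails at TCP z about 61. Easing the load and sliding to the back stops (tool −y).

```bash

python3 -m handwheel '{"increments": [[0,0,0,0,0,-0.1,0],[0,0,0,0,-0.6,0,0],[0,0,0,0,-0.4,0,0],[0,0,0,0,0,0,0]]}'|sed -n 2,4p
python3 -m handwheel '{"increments": [[0,0,0,0,-0.2,0,0],[0,0,0,0,-0.2,0,0],[0,0,0,0,0,0,0]]}'|sed -n 2,4p
python3 -m handwheel '{"increments": [[0,0,0,0.6,0,0,0],[0,0,0,0.4,0,0,0],[0,0,0,0,0,0,0]]}'|sed -n 2,4p

```

```text
eef_pos: [588.0, 120.8, 61.0]
tcp_rot: [3.141, -0.002, 0.089]
contact_force: [-1.5, -0.9, 7.3]
eef_pos: [588.0, 122.7, 61.0]
tcp_rot: [3.141, -0.002, 0.089]
contact_force: [0.1, -3.1, 6.7]
eef_pos: [591.8, 123.3, 61.0]
tcp_rot: [3.142, 0.001, 0.089]
contact_force: [-5.4, -1.1, 11.1]
```

```bash

python3 -m handwheel '{"increments": [[0,0,0,0.2,0,0,0],[0,0,0,0,0,0,0]]}'|sed -n 2,4p
python3 -m handwheel '{"increments": [[0,0,0,0.2,0,0,0],[0,0,0,0,0,0,0]]}'|sed -n 2,4p
python3 -m handwheel '{"increments": [[0,0,0,0,-0.2,0,0],[0,0,0,0,0,0,0]]}'|sed -n 2,4p
python3 -m handwheel '{"increments": [[0,0,0,0,-0.2,0,0],[0,0,0,0,0,0,0]]}'|sed -n 2,4p

```

```text
eef_pos: [592.3, 123.4, 60.9]
tcp_rot: [3.142, 0.001, 0.089]
contact_force: [-6.8, -0.6, 11.8]
eef_pos: [593.3, 123.5, 60.9]
tcp_rot: [-3.142, 0.001, 0.089]
contact_force: [-6.5, -2.3, 12.0]
eef_pos: [593.7, 124.2, 61.0]
tcp_rot: [3.141, 0.0, 0.089]
contact_force: [-5.5, -2.8, 10.5]
eef_pos: [594.0, 125.1, 61.0]
tcp_rot: [3.141, -0.0, 0.089]
contact_force: [-3.4, -4.2, 8.1]
```

```bash

python3 -m handwheel '{"increments": [[0,0,0,0,-0.2,-0.06,0],[0,0,0,0,0,0,0]]}'|sed -n 2,4p
python3 -m handwheel '{"increments": [[0,0,0,0,-0.2,0,0],[0,0,0,0,0,0,0]]}'|sed -n 2,4p
python3 -m handwheel '{"increments": [[0,0,0,0.2,0,0,0],[0,0,0,0,0,0,0]]}'|sed -n 2,4p
python3 -m handwheel '{"increments": [[0,0,0,0.2,0,0,0],[0,0,0,0,0,0,0]]}'|sed -n 2,4p

```

```text
eef_pos: [593.9, 126.1, 61.0]
tcp_rot: [3.141, -0.0, 0.089]
contact_force: [-1.9, -5.1, 7.3]
eef_pos: [593.8, 126.9, 60.9]
tcp_rot: [3.141, -0.0, 0.089]
contact_force: [-2.0, -5.4, 6.1]
eef_pos: [593.9, 127.0, 60.9]
tcp_rot: [3.141, 0.002, 0.089]
contact_force: [-6.0, -4.2, 10.4]
eef_pos: [593.9, 126.9, 60.9]
tcp_rot: [3.141, 0.004, 0.089]
contact_force: [-9.4, -6.0, 13.7]
```

```bash

python3 -m handwheel '{"increments": [[0,0,0,0,-0.2,-0.1,0],[0,0,0,0,0,0,0]]}'|sed -n 2,4p
python3 -m handwheel '{"increments": [[0,0,0,0,-0.2,0,0],[0,0,0,0,0,0,0]]}'|sed -n 2,4p
python3 -m handwheel '{"increments": [[0,0,0,0,-0.2,0,0],[0,0,0,0,0,0,0]]}'|sed -n 2,4p
python3 -m handwheel '{"increments": [[0,0,0,0,-0.2,0,0],[0,0,0,0,0,0,0]]}'|sed -n 2,4p

```

```text
eef_pos: [593.9, 127.7, 60.9]
tcp_rot: [3.14, 0.003, 0.089]
contact_force: [-7.5, -6.2, 7.7]
eef_pos: [593.9, 127.8, 60.9]
tcp_rot: [3.139, 0.004, 0.089]
contact_force: [-5.8, -12.4, 9.0]
eef_pos: [593.9, 127.9, 60.9]
tcp_rot: [3.138, 0.004, 0.089]
contact_force: [-5.8, -18.5, 9.9]
eef_pos: [593.8, 128.0, 61.0]
tcp_rot: [3.137, 0.004, 0.089]
contact_force: [-6.1, -23.5, 10.8]
```

Firm on the back stops. Now more push on the end stop.

```bash

python3 -m handwheel '{"increments": [[0,0,0,0.3,0,0,0],[0,0,0,0,0,0,0]]}'|sed -n 2,4p
python3 -m handwheel '{"increments": [[0,0,0,0.3,0,0,0],[0,0,0,0,0,0,0]]}'|sed -n 2,4p
python3 -m handwheel '{"increments": [[0,0,0,0.2,0,-0.08,0],[0,0,0,0,0,0,0],[0,0,0,0,0,0,0],[0,0,0,0,0,0,0]]}'
python3 -c "
from v import *
s=cams.grab_frame('scene')[...,::-1]
c=cv2.resize(s[200:290,320:440],None,fx=6,fy=6,interpolation=cv2.INTER_CUBIC)
cv2.imwrite('pics/seat.png',cv2.convertScaleAbs(c,alpha=1.6))"
```

```text
eef_pos: [593.9, 128.0, 61.0]
tcp_rot: [3.137, 0.007, 0.089]
contact_force: [-11.5, -23.2, 16.5]
eef_pos: [593.9, 128.0, 60.9]
tcp_rot: [3.137, 0.01, 0.089]
contact_force: [-16.9, -23.8, 21.4]
clock: 18.28
eef_pos: [594.0, 128.0, 61.0]
tcp_rot: [3.137, 0.012, 0.089]
contact_force: [-19.0, -23.0, 20.1]
opening: 0.563
grasp_force: 98.3
```

View pics/seat.png

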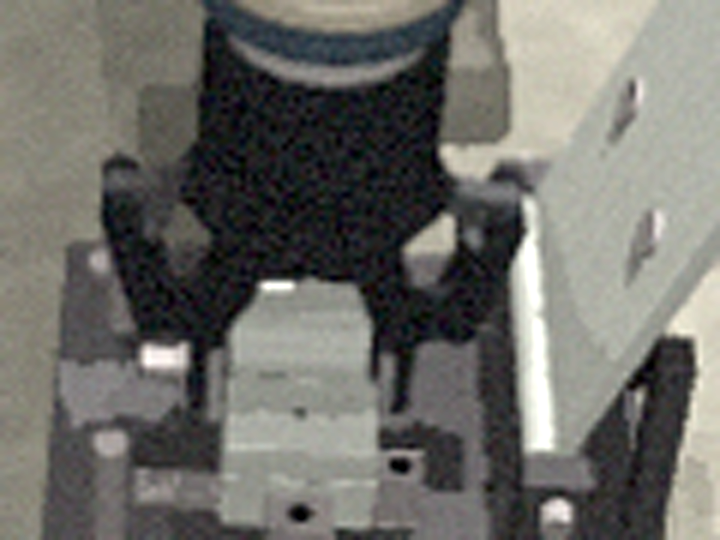

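The picture shows the part against the end stop (300,500) and the back stop (400,465), with the leaf leaned back. To make sure the end-stop force exceeds friction, I'll push more in x, unload z, and level out the wrist's pitch flex.

Careful with the scale: shifts go in units of 5 mm and turns go in units of 0.25 rad. That gives: 1 mm is 0.2, -0.5 mm is -0.1, 0.006 rad is 0.024.

```bash

python3 -m handwheel '{"increments": [[0,0.024,0,0.2,0,-0.1,0],[0,0,0,0,0,0,0]]}'|sed -n 2,4p
python3 -m handwheel '{"increments": [[0,0.024,0,0.2,0,-0.1,0],[0,0,0,0,0,0,0]]}'|sed -n 2,4p
python3 -m handwheel '{"increments": [[0,0.012,0,0.2,0,-0.08,0],[0,0,0,0,0,0,0],[0,0,0,0,0,0,0],[0,0,0,0,0,0,0]]}'

```

```text
eef_pos: [593.9, 128.0, 60.9]
tcp_rot: [3.137, 0.008, 0.089]
contact_force: [-20.4, -22.9, 18.6]
eef_pos: [593.9, 128.0, 61.0]
tcp_rot: [3.137, 0.004, 0.089]
contact_force: [-22.6, -22.3, 17.9]
clock: 19.0
eef_pos: [594.0, 128.0, 61.0]
tcp_rot: [3.137, 0.003, 0.089]
contact_force: [-25.0, -22.1, 17.9]
opening: 0.558
grasp_force: 98.0
```

```bash

python3 -m handwheel '{"increments": [[0,0.012,0,0.3,0,-0.16,0],[0,0,0,0,0,0,0]]}'|sed -n 2,4p
python3 -m handwheel '{"increments": [[0,0,0,0.2,0,-0.1,0],[0,0,0,0,0,0,0]]}'|sed -n 2,4p
python3 -m handwheel '{"increments": [[0,0,0,0,0,0,0],[0,0,0,0,0,0,0],[0,0,0,0,0,0,0],[0,0,0,0,0,0,0],[0,0,0,0,0,0,0]]}'

```

```text
eef_pos: [594.0, 128.0, 61.0]
tcp_rot: [3.136, 0.003, 0.089]
contact_force: [-27.2, -22.0, 15.4]
eef_pos: [594.1, 127.9, 61.0]
tcp_rot: [3.136, 0.005, 0.089]
contact_force: [-29.3, -22.2, 13.5]
clock: 19.75
eef_pos: [594.0, 127.9, 61.0]
tcp_rot: [3.136, 0.005, 0.089]
contact_force: [-28.6, -20.9, 13.0]
opening: 0.557
grasp_force: 97.5
```

The part is rigidly stopped in x and y, with forces beyond what friction could carry, and it is stable. Handing in.

```bash
python3 -c "
from rig import r
print(r.sign_off())"
```

```text
the job is handed in; nothing more can be done
None
```

I handed the job in at about 20 s: the leaf is open on its stop, and the larger clamp half is seated on the rails. The gripper is still holding it and pressing about 29 N towards the end stop and 21 N towards the back stops (wrist force readings, including some friction); the hand-in printed no verdict.

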